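Drive the worn drill bush out of the jig plate

TASK

Take the drift that fits the worn drill bush (the middle of the three sizes) from its rack and feel its pilot nose into the bush in the jig's steel plate. Push the bush steadily down and out of the far side of the bore until it drops into the catch tray, without ever forcing drift, bush or plate (40 N is the limit; a slow push of about 12 N moves it). Then hang the drift back in its own rack hole, upright and down on its collar, without disturbing the other drifts or the spare headed bush standing nearby.

Things in the scene. Friction and masses are not known exactly. Their poses are not given: they have to be found in the camera images.
- drift_mid (a point): The right drift: round steel bar, upright in the rack. Point = middle of its grooved grip (20 mm dia, 75 mm long). From the point: grip +36 to -39 mm, collar 33 dia to -45, shank 20.5 dia to the flat shoulder at -95, pilot 11.5 dia to its flat nose (1.25 mm chamfer) at -105. 0.34 kg. z = its axis, up.
- drift_tip (a point): Centre of that drift's flat nose, 105 mm below the middle of its grip; 20 mm above the bench as it hangs in the rack.
- rack: Grey sheet-metal drift rack, fixed. Origin on the bench under its middle hole. Three holes 26 mm dia in its 4 mm top (top face 80 mm high), in a row along its y, 58 mm apart. The drifts hang by their collars, grip up; which hangs where varies.
- jig: Drill jig, fixed: two aluminium rails along its x on four feet. Origin on the bench under the nominal bore. A dark steel bush plate 62 (x) x 130 (y) x 33 mm bridges the rails, underside 50 mm, top 83 mm high. A cap screw (11 mm above the top) and washer stand over each end, 52 mm from the middle; 2 pins (72 mm high) stand at x = -62, y = +-52.
- jig_mouth (a point): Nominal bore mouth, on the plate's top face (83 mm high). The plate is clamped through oversize holes, so the true upright bore lies up to 6 mm off this point in the jig's x and up to 6 mm in its y: find it by feel or sight. In it, flush with the top, sits the headless steel bush: 22 OD, 13 bore, 28 long. Tight all the way: 9 to 15 N moves it slowly.
- tray: Steel catch tray, 120 x 74 mm, walls 16 mm high, floor 2 mm thick, standing under the jig plate. Origin: centre of its underside.
- drift_thin_mid (a point): Thin drift (grip 14, shank 12 mm dia), same heights, in the rack: too thin, falls through the bush.
- drift_thick_mid (a point): Thick drift (grip 25, shank 24, pilot 15 mm dia), same heights, in the rack: its pilot does not enter the bush.
- headed_bush: Spare steel bush standing on its head on the bench, 26 mm across, 22 mm high; not part of the job. Origin: centre of its underside.

How it is judged:
On the way, in this order (a step that is already met when the one before it is completed fails the run):
1. the drift's pilot nose is inside the bush in the jig plate (z of drift_tip in the frame of jig_mouth below -0.006 m and z of drift_tip in the frame of bush_mid below 0.01 m and horizontal distance between drift_tip and bush_mid below 0.0035 m), for 0.1 s.
2. the drift has followed through and the bush has dropped clear of the plate (z of drift_tip in the frame of jig_mouth below -0.036 m and horizontal distance between drift_tip and jig_mouth below 0.012 m and z of bush_mid in the frame of tray below 0.03 m), for 0.1 s.
At the end, for the whole second after the job is handed in: The bush lies in the catch tray; the drift hangs upright (within 5 degrees) in its own rack hole, down on its collar (grip middle within 8 mm of where it was), released and at rest (z of bush_mid in the frame of tray below 0.025 m and x of bush_mid in the frame of tray between -0.06 and 0.06 m and y of bush_mid in the frame of tray between -0.037 and 0.037 m and distance of drift_mid from where it was at the start of the episode below 0.008 m and angle between drift_mid's own z axis and vertical below 0.08 rad and linear speed of drift below 0.02 m/s); the robot touches nothing.
It fails at once if the drift is pressed on the jig plate or jig with more than 40 N (contact force between drift and bush_plate above 40 N or contact force between drift and jig above 40 N).
It fails at once if the drift is pressed on the bush with more than 40 N (contact force between drift and bush above 40 N).
It fails at once if another drift or the spare headed bush is shifted by more than 30 mm (distance of any of drift_thin_mid, drift_thick_mid, headed_bush from where it was at the start of the episode above 0.03 m).
It also fails if it takes over 72 s, if anything falls off the work surface, if the arm or the gripper's body presses on something with over 40 N, if the wrist force passes 120 N, or if a joint passes its speed limit or range.

ROBOT

A 6-joint arm with a two-finger parallel gripper is mounted at the origin on the work surface. World frame = base frame: x ahead of the robot, y to its left, z up, the work surface at z = 0. Lengths are in m, angles in rad, forces in N, time in s.
With the tool pointing down it reaches from about 0.3 to 0.775 m from the base axis. Payload 14.6 kg.
Tool frame: the origin (TCP) lies on the centre line of the jaws, within the pads' length; the fingertips stand 14 mm ahead of it and the grasp point (between the pads) lies 5 mm behind it; x points along the fingers, y is the direction in which the jaws open and shut, and the axes are right-handed (so a half turn about x gives the same grasp; the last joint's range is limited). The gripper opens to 94 mm and grips with 3 to 60 N. Pads are 16 mm wide; open, the fingers measure 119 mm over their backs; the gripper's body (75 mm by 177 mm) begins 78 mm behind the grasp point.
Start: joints at [1.24, 0.3, 1.521, -0, 1.321, -0.067], TCP at [0.143, 0.531, 0.219] pointing down, gripper open.
Joint ranges: [-3.03, 3.03], [-0.79, 2.21], [0.23, 2.52], [-1.04, 4.18], [0, 3.07], [-2.55, 2.55]. Speed limits (rad/s): [2.22, 2.22, 2.57, 3.14, 3.14, 3.14].

INTERFACE

Orientations are given as [roll, pitch, yaw] about the fixed x, y, z axes, in that order (R = Rz(yaw) Ry(pitch) Rx(roll)).
In Python, from station import * gives the robot as it stands. The module is installed in compiled form; this text tells all that it offers.
- The arm moves only by the shell command python3 -m handwheel 'ROWS' [FORCE]. ROWS is JSON, a list of rows, each a list of 3 entries, a list of its own where there are three numbers: the shift along the tool's x, y, z in mm, then the turn about the tool's x in rad, then the gripper command: -1 is fully open, 1 is shut, values between are in proportion. In form: [[[dx, dy, dz], spin, gripper], ...]. A call has exactly 5 rows; each row is the pose to reach, as a shift and turn from the pose measured when the call began, along the tool's axes at that moment; what a row does not reach only later rows make up. A row lasts 1/10 s, in which the tool goes at most 50 mm and 8.59 degrees, less where a joint would pass 70% of its speed; a pose out of reach is approached as far as the arm can. A call with a gripper value outside its range is refused whole. The fingers move at their own pace and stop on an object; FORCE is the grip in N (left out, the last holds). Time passes only in rows, so rows that repeat a pose let the fingers close, or fill a call up. It gives the time, the measured TCP pose, the force and the opening at its end, in the units of the state.
- get_obs(): the state, without advancing time (a new reading comes with each control period).
- camera(name): name is "side" or "top"; returns (picture, depth): 480x640x3 uint8, blue, green, red; 480x640 float32, m along the optical axis (not along the pixel's ray), 0 where there is no reading.
- camera_info(name): a dict with "fx", "fy", "cx", "cy" (pixels), "extrinsics" (4x4, takes a point from camera to world coordinates). Camera axes: x right, y down, z forward; pixel columns grow to the right and rows downward; lengths in m; the calibration is good to about 2 mm. A picture is of the moment at which its call begins. camera_info takes no time and is no camera call.
- hand_in(): hands the job in, once; it reports no verdict.
The state is a dict: "time_s": time; "qpos": joint angles; "joint_vel": joint speeds; "tau": joint torques, N m; "ee_pos": TCP position; "eef_rot": TCP orientation; "force": force on the tool from outside, world axes, zero at the start; "moment": the same for the moment, N m; "grip_width": finger opening in m.
Only numpy, scipy, OpenCV 4.12 (cv2) and the standard library are available. Lean on these libraries where they do the work, as an engineer would, in place of code of your own. Each camera call takes 0.05 s, during which the arm holds its last target. There are 200 camera calls.

## Working session

There is one attempt and no reset: what is moved stays moved. The work goes in short steps, Python scripts to look and compute and a shell command to move; the robot and the scene stay as the last step left them, time stands still between calls to the robot, and variables do not carry over. Pictures are saved under pics/ and viewed, about 8 in all and at most 12, crops included, and the job is handed in when it is done.

```bash
mkdir -p pics
python3 - <<'E'
from station import *
import cv2,numpy as np
o=get_obs(); print({k:np.round(v,3).tolist() for k,v in o.items()})
for n in("top","side"):
    p,d=camera(n); cv2.imwrite(f"pics/{n}0.png",p); np.save(f"pics/{n}0.npy",d)
    c=camera_info(n); print(n,c["fx"],c["fy"],c["cx"],c["cy"],np.round(c["extrinsics"],4).tolist())
E
```

```text
{'time_s': 0.0, 'qpos': [1.24, 0.3, 1.522, 0.0, 1.321, -0.067], 'joint_vel': [-0.002, -0.001, -0.001, 0.001, 0.0, 0.001], 'tau': [0.002, -53.181, -35.274, 0.071, 0.024, -0.0], 'ee_pos': [0.143, 0.531, 0.219], 'eef_rot': [-1.662, 1.57, -1.926], 'force': [-0.541, 0.241, 0.079], 'moment': [0.028, 0.001, 0.067], 'grip_width': 0.094}
top 460.69551811810805 460.69551811810805 320.6570530010826 231.1592892486788 [[0.0205, -0.9961, 0.0863, 0.5413], [-0.9996, -0.0188, 0.0209, 0.0128], [-0.0192, -0.0867, -0.9961, 0.8223], [0.0, 0.0, 0.0, 1.0]]
side 603.0644030595803 603.0644030595803 317.50689422525954 239.85364076961068 [[-0.8842, -0.2925, 0.3641, 0.3031], [-0.4665, 0.5168, -0.7178, 0.6291], [0.0218, -0.8046, -0.5935, 0.617], [0.0, 0.0, 0.0, 1.0]]
```

View pics/top0.png

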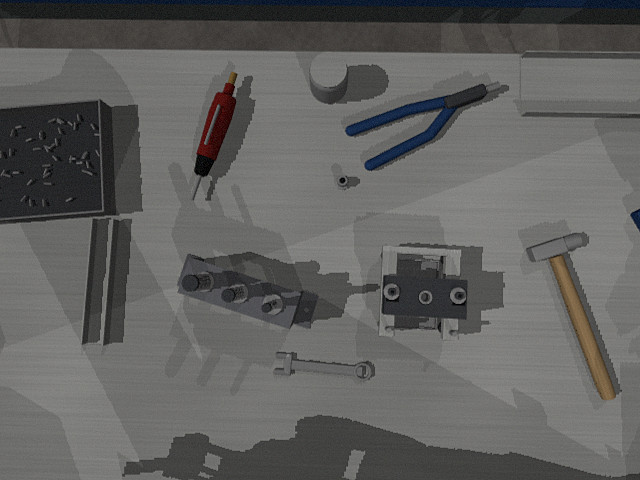

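View pics/side0.png

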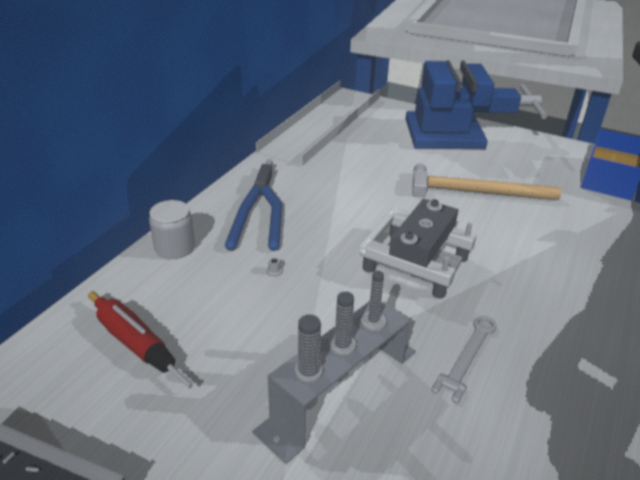

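The top view shows the rack with thick (197,282), mid (234,294) and thin (272,304) drifts. The plate's bush is at about (426,297), with its screws at (391,292) and (459,296), and the headed bush is at (343,181). The side view confirms that the middle hole holds the mid drift.

```bash
cat > h.py <<'E'
from station import *
import cv2,numpy as np
def cloud(n,d):
    c=camera_info(n); v,u=np.mgrid[:480,:640]
    P=np.stack([(u-c["cx"])/c["fx"]*d,(v-c["cy"])/c["fy"]*d,d],-1)
    T=np.array(c["extrinsics"]); W=P@T[:3,:3].T+T[:3,3]; W[d==0]=np.nan; return W
def pix(n,uv,z):
    "world point of pixel on the plane of height z"
    c=camera_info(n); T=np.array(c["extrinsics"])
    r=T[:3,:3]@[(uv[0]-c["cx"])/c["fx"],(uv[1]-c["cy"])/c["fy"],1]; return T[:3,3]+r*(z-T[2,3])/r[2]
def proj(n,X):
    c=camera_info(n); T=np.array(c["extrinsics"]); p=T[:3,:3].T@(np.array(X)-T[:3,3]); return np.array([c["fx"]*p[0]/p[2]+c["cx"],c["fy"]*p[1]/p[2]+c["cy"]])
E
python3 - <<'E'
from h import *
g=lambda m:np.nanmean(m,0)
for n,dr in(("top",[(197,282),(234,294),(272,304)]),("side",[(310,325),(345,300),(377,280)])):
    W=cloud(n,np.load(f"pics/{n}0.npy"))
    for u,v in dr:
        w=W[v-25:v+25,u-18:u+18].reshape(-1,3)
        t=w[(w[:,2]>.154)&(w[:,2]<.17)]; 
        print(n,"top disc",len(t),g(t).round(4), "mid of range",((np.nanmin(t,0)+np.nanmax(t,0))/2).round(4) if len(t) else "")
    m=(W[...,2]>.077)&(W[...,2]<.089)
    for name,c in(("rack",dr[1]),("plate",(425,297) if n=="top" else (425,228))):
        k=m.copy(); k[:c[1]-65]=0;k[c[1]+75:]=0;k[:,:c[0]-80]=0;k[:,c[0]+80:]=0
        w=W[k]; cc=pix(n,c,.085); w=w[np.hypot(*(w[:,:2]-cc[:2]).T)<.10]
        r=cv2.minAreaRect((w[:,:2]*1000).astype(np.float32)); print(n,name,len(w),w[:,2].mean().round(4),r)
print(pix("top",(426,297),.083),pix("side",(426,223),.083))
a=cv2.imread("pics/top0.png")[240:345,372:477]; b=cv2.imread("pics/side0.png")[185:290,365:470]
cv2.imwrite("pics/jig.png",np.hstack([cv2.convertScaleAbs(cv2.resize(i,(400,400),interpolation=2),alpha=1.6) for i in(a,b)]))
E
```

```text
top top disc 246 [0.5205 0.2127 0.1609] mid of range [0.5203 0.2133 0.1595]
top top disc 162 [0.5042 0.1575 0.1608] mid of range [0.5038 0.1579 0.1589]
top top disc 78 [0.488  0.1021 0.1607] mid of range [0.4879 0.102  0.1593]
top rack 3522 0.0811 ((504.0211486816406, 158.62338256835938), (189.82386779785156, 60.3492546081543), 73.5078125)
top plate 3097 0.0835 ((503.4288635253906, -138.49740600585938), (133.100830078125, 62.092708587646484), 87.8887710571289)
side top disc 372 [0.5208 0.2145 0.1599] mid of range [0.522  0.2124 0.1586]
side top disc 224 [0.5047 0.1589 0.1595] mid of range [0.5056 0.1574 0.1583]
side top disc 109 [0.4887 0.1028 0.1591] mid of range [0.4891 0.1024 0.1583]
side rack 2495 0.0811 ((496.53717041015625, 124.44800567626953), (127.68675994873047, 61.637454986572266), 73.41902923583984)
side plate 1969 0.0829 ((505.46136474609375, -140.45550537109375), (135.10853576660156, 63.33103561401367), 88.29817962646484)
[ 0.50375278 -0.14077824  0.083     ] [ 0.50380934 -0.1394849   0.083     ]
```

View pics/jig.png

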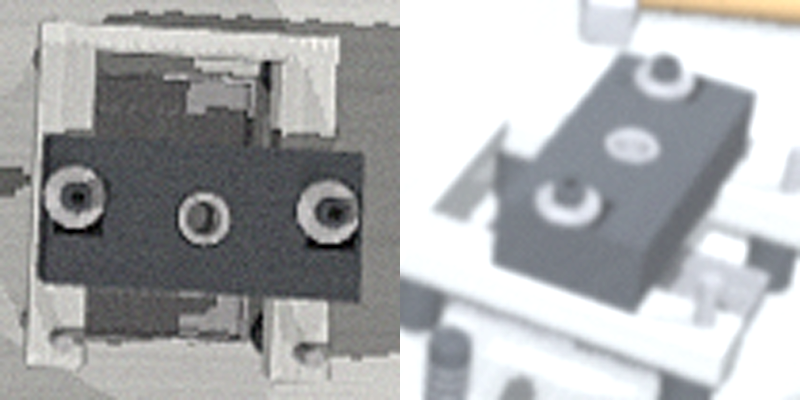

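The crops put the bush at top pixel (424.9,296.6) and side pixel (425.3,223.0). That is about (0.504,-0.139), and the two cameras agree to about 1 mm. The drift is at (0.5045,0.158).

```bash
cat >> h.py <<'E'
from scipy.spatial.transform import Rotation as Ro
def go(X,ydir=None):
    "shift in tool axes (mm) and spin about tool x to TCP target X with jaw axis along ydir"
    o=get_obs(); R=Ro.from_euler("xyz",o["eef_rot"]).as_matrix(); s=0
    if ydir is not None:
        a=R.T@np.append(ydir,0); s=np.arctan2(a[2],a[1]); s=(s+np.pi/2)%np.pi-np.pi/2
    print("t",round(o["time_s"],2),"ee",np.round(o["ee_pos"],4),"F",np.round(o["force"],1),"w",round(o["grip_width"],4),"q6",np.round(o["qpos"][5],2),"| mm",(R.T@(np.array(X)-o["ee_pos"])*1000).round(1),"spin",round(s,4)); return R
E
python3 - <<'E'
from h import *
print(pix("top",(424.9,296.6),.083),pix("side",(425.3,223),.083))
print(go([.5045,.158,.22],[.96,-.281]).round(3)); print(Ro.from_matrix(np.eye(3)) and get_obs()["qpos"])
E
```

```text
[ 0.50434389 -0.13904228  0.083     ] [ 0.50476683 -0.13894068  0.083     ]
t 0.1 ee [0.1433 0.5308 0.2189] F [ 0.1 -0.7  0.3] w 0.0941 q6 -0.07 | mm [  -0.8 -265.7  445.9] spin -1.5498
[[-0.     0.261  0.965]
 [-0.001  0.965 -0.261]
 [-1.    -0.001 -0.   ]]
[ 1.24041773e+00  3.00413731e-01  1.52150721e+00 -1.92012078e-05
  1.32071087e+00 -6.66000265e-02]
```

```bash
python3 -m handwheel '[[[0,-20,34],0.14,-1],[[0,-42,70],0.28,-1],[[0,-64,107],0.42,-1],[[0,-87,146],0.56,-1],[[0,-110,185],0.7,-1]]' 60
python3 -c 'from h import *; go([.5045,.158,.22],[.96,-.281])'
```

```text
time_s: 0.6
ee_pos: [0.2941, 0.3748, 0.2189]
eef_rot: [-1.026, 1.569, -1.995]
force: [0.8, 0.8, 0.5]
grip_width: 0.0938
t 0.6 ee [0.2941 0.3748 0.2189] F [0.8 0.8 0.5] w 0.0938 q6 0.23 | mm [ -1.   50.8 297.9] spin 0.8864
```

```bash
python3 -m handwheel '[[[0,7,41],0.14,-1],[[0,14,82],0.28,-1],[[0,21,124],0.42,-1],[[0,28,165],0.56,-1],[[0,35,206],0.7,-1]]'
python3 -c 'from h import *; go([.5045,.158,.22],[.96,-.281])'
```

```text
time_s: 1.1
ee_pos: [0.4404, 0.2233, 0.2189]
eef_rot: [-0.447, 1.569, -2.122]
force: [-0.0, 0.5, 0.8]
grip_width: 0.0942
t 1.1 ee [0.4404 0.2233 0.2189] F [-0.   0.5  0.8] w 0.0942 q6 0.5 | mm [-1.1 70.6 58.3] spin 0.1805
```

```bash
python3 -m handwheel '[[[0,25,20],0.09,-1],[[0,50,42],0.18,-1],[[0,70.6,58.3],0.18,-1],[[0,70.6,58.3],0.18,-1],[[0,70.6,58.3],0.18,-1]]'
python3 -c 'from h import *; go([.5045,.158,.12],[.96,-.281])'
```

```text
time_s: 1.6
ee_pos: [0.5043, 0.1579, 0.2185]
eef_rot: [-0.613, 1.569, -2.468]
force: [-0.3, -0.4, 0.1]
grip_width: 0.0941
t 1.6 ee [0.5043 0.1579 0.2185] F [-0.3 -0.4  0.1] w 0.0941 q6 0.52 | mm [98.5  0.3 -0.3] spin -0.0001
```

```bash
python3 -m handwheel '[[[30,0,0],0,-1],[[60,0,0],0,-1],[[85,0,0],0,-1],[[98.5,0.3,-0.3],0,-1],[[98.5,0.3,-0.3],0,-1]]' && python3 -m handwheel '[[[0,0,0],0,0.3],[[0,0,0],0,0.5],[[0,0,0],0,0.7],[[0,0,0],0,1],[[0,0,0],0,1]]' 40
python3 -m handwheel '[[[0,0,0],0,1],[[0,0,0],0,1],[[0,0,0],0,1],[[0,0,0],0,1],[[0,0,0],0,1]]' 60
python3 -c 'from h import *; go([.5045,.158,.12],[.96,-.281])'
```

```text
time_s: 2.1
ee_pos: [0.5035, 0.1585, 0.1188]
eef_rot: [-0.869, 1.566, -2.724]
force: [0.3, -0.3, 0.3]
grip_width: 0.0941
time_s: 2.6
ee_pos: [0.5036, 0.1585, 0.1191]
eef_rot: [-0.837, 1.567, -2.692]
force: [-0.3, -0.6, 0.2]
grip_width: 0.0573
time_s: 3.1
ee_pos: [0.5037, 0.1585, 0.1192]
eef_rot: [-0.811, 1.567, -2.665]
force: [-0.3, -0.7, 1.7]
grip_width: 0.0195
t 3.1 ee [0.5037 0.1585 0.1192] F [-0.3 -0.7  1.7] w 0.0195 q6 0.52 | mm [-0.8  0.9  0.2] spin 0.0009
```

```bash
python3 -m handwheel '[[[-5,0,0],0,1],[[-20,0,0],0,1],[[-45,0,0],0,1],[[-75,0,0],0,1],[[-105,0,0],0,1]]'
python3 -m handwheel '[[[0,0,0],0,1],[[0,0,0],0,1],[[0,0,0],0,1],[[0,0,0],0,1],[[0,0,0],0,1]]'
python3 - <<'E'
from h import *
go([.5045,-.139,.215],[.96,-.281])
for n in("top","side"):
    p,d=camera(n); cv2.imwrite(f"pics/{n}1.png",p)
    m=proj(n,[.504,.158,.17]).astype(int); print(n,m)
    c=p[m[1]-75:m[1]+75,m[0]-75:m[0]+75]; cv2.imwrite(f"pics/{n}c.png",cv2.resize(c,(400,400)))
cv2.imwrite("pics/lift.png",np.hstack([cv2.imread(f"pics/{n}c.png") for n in("top","side")]))
E
```

```text
time_s: 3.6
ee_pos: [0.5036, 0.1586, 0.2252]
eef_rot: [-0.87, 1.566, -2.725]
force: [-0.0, 0.1, -3.7]
grip_width: 0.0194
time_s: 4.1
ee_pos: [0.5034, 0.1585, 0.2241]
eef_rot: [-0.916, 1.564, -2.771]
force: [-0.3, 0.1, -3.5]
grip_width: 0.0193
t 4.1 ee [0.5034 0.1585 0.2241] F [-0.3  0.1 -3.5] w 0.0193 q6 0.52 | mm [  9.8  84.5 285.3] spin 0.0009
top [226 295]
side [346 290]
```

View pics/lift.png

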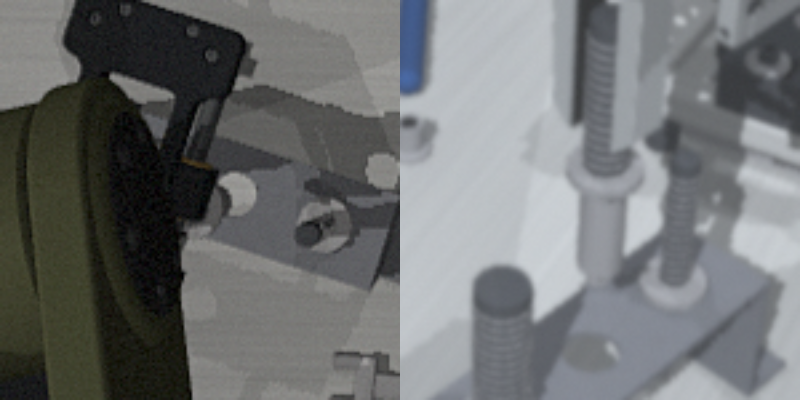

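The left half of this picture (top view) shows only the gripper. The right half shows the drift held upright, its nose at crop (600,280), above the empty middle hole (595,352). The thin drift stands close to the straight path, so I'll rise further first.

```bash
python3 -m handwheel '[[[-30,0,0],0,1],[[-55,0,0],0,1],[[-57,8,30],0,1],[[-57,20,70],0,1],[[-57,32,110],0,1]]'
python3 -m handwheel '[[[0,11,38],0,1],[[0,23,77],0,1],[[0,35,118],0,1],[[0,46,155],0,1],[[0,52,175],0,1]]'
python3 -c 'from h import *; go([.5045,-.139,.211],[.96,-.281])'
```

```text
time_s: 4.7
ee_pos: [0.5035, 0.0431, 0.2818]
eef_rot: [-0.882, 1.565, -2.735]
force: [0.9, -0.5, -4.8]
grip_width: 0.0195
time_s: 5.2
ee_pos: [0.5042, -0.1422, 0.2819]
eef_rot: [-0.876, 1.565, -2.731]
force: [-0.8, 0.3, -3.8]
grip_width: 0.0194
t 5.2 ee [ 0.5042 -0.1422  0.2819] F [-0.8  0.3 -3.8] w 0.0194 q6 -0.06 | mm [70.9 -0.3 -3.4] spin 0.0001
```

```bash
python3 -m handwheel '[[[30,0,-2],0,1],[[60,0,-3.4],0,1],[[78,0,-3.4],0,1],[[82,-0.3,-3.4],0,1],[[82,-0.3,-3.4],0,1]]'
python3 - <<'E'
from h import *
R=go([.5045,-.139,.19],[.96,-.281]); o=get_obs()
tip=o["ee_pos"]+R[:,0]*.0992; print("tip est",tip.round(4),"xaxis",R[:,0].round(4))
for n in("top","side"):
    p,d=camera(n); cv2.imwrite(f"pics/{n}2.png",p)
    print(n,"tip px",proj(n,tip),"bush px",proj(n,[.5045,-.139,.083]))
    m=proj(n,[.5045,-.139,.1]).astype(int); c=p[m[1]-50:m[1]+50,m[0]-50:m[0]+50]; cv2.imwrite(f"pics/{n}c.png",cv2.convertScaleAbs(cv2.resize(c,(400,400),interpolation=2),alpha=1.4)); print("crop origin",m-50)
cv2.imwrite("pics/near.png",np.hstack([cv2.imread(f"pics/{n}c.png") for n in("top","side")]))
E
```

```text
time_s: 5.7
ee_pos: [0.5044, -0.139, 0.1999]
eef_rot: [-0.932, 1.564, -2.788]
force: [-0.1, -0.1, -3.0]
grip_width: 0.0193
t 5.7 ee [ 0.5044 -0.139   0.1999] F [-0.1 -0.1 -3. ] w 0.0193 q6 -0.05 | mm [ 9.9  0.2 -0.1] spin 0.0001
tip est [ 0.5038 -0.1392  0.1007] xaxis [-0.0063 -0.0023 -1.    ]
top tip px [427.37829418 297.60424114] bush px [424.87330232 296.50008924]
crop origin [377 247]
side tip px [427.44154343 213.67053068] bush px [425.47509041 223.02938003]
crop origin [376 163]
```

View pics/near.png

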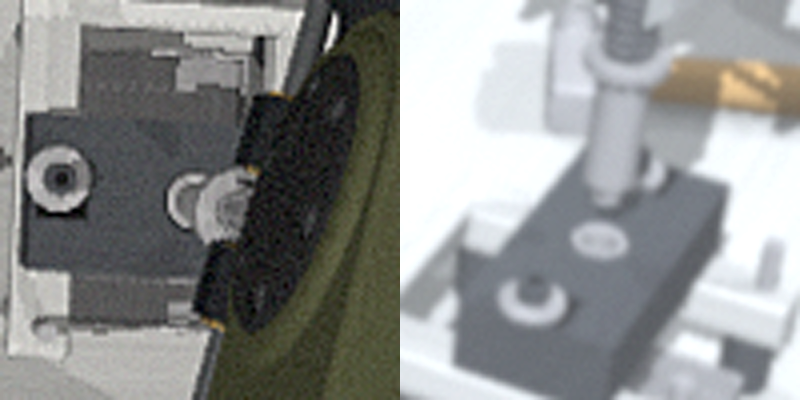

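The side crop shows the nose at about (427.2,214.3) px, where I predicted (427.4,213.7), and the bush at (426,223). So the grip model holds. I'll make a small correction and descend gently.

```bash
python3 -m handwheel '[[[5,0.5,-0.4],0,1],[[10,0.5,-0.4],0,1],[[14,0.6,-0.4],0,1],[[16,0.6,-0.4],0,1],[[16,0.6,-0.4],0,1]]'
python3 -m handwheel '[[[0.7,0,0],0,1],[[1.4,0,0],0,1],[[2,0,0],0,1],[[2.5,0,0],0,1],[[3,0,0],0,1]]'
python3 -c 'from h import *; R=go([.5045,-.139,.19],[.96,-.281]); print(get_obs()["ee_pos"]+R[:,0]*.0992,get_obs()["moment"])'
```

```text
time_s: 6.3
ee_pos: [0.5054, -0.1389, 0.1847]
eef_rot: [-0.728, 1.565, -2.583]
force: [-0.0, 0.7, -4.1]
grip_width: 0.0195
time_s: 6.8
ee_pos: [0.5054, -0.1389, 0.1817]
eef_rot: [-0.726, 1.565, -2.581]
force: [0.3, -0.2, -4.2]
grip_width: 0.019
t 6.8 ee [ 0.5054 -0.1389  0.1817] F [ 0.3 -0.2 -4.2] w 0.019 q6 -0.05 | mm [-8.2 -0.9  0.3] spin 0.0002
[ 0.50493039 -0.13922186  0.08255139] [-0.08481119  0.04810073 -0.00909525]
```

```bash
python3 -m handwheel '[[[0.6,0,0],0,1],[[1.2,0,0],0,1],[[1.8,0,0],0,1],[[2.4,0,0],0,1],[[3,0,0],0,1]]'
python3 -c 'from h import *; R=go([.5045,-.139,.19],[.96,-.281]); print(get_obs()["ee_pos"]+R[:,0]*.0992,get_obs()["moment"])'
```

```text
time_s: 7.3
ee_pos: [0.5054, -0.139, 0.1787]
eef_rot: [-0.715, 1.565, -2.57]
force: [0.1, -0.4, -3.4]
grip_width: 0.0193
t 7.3 ee [ 0.5054 -0.139   0.1787] F [ 0.1 -0.4 -3.4] w 0.0193 q6 -0.05 | mm [-11.3  -0.9   0.3] spin 0.0002
[ 0.50489925 -0.13927683  0.0795048 ] [-0.20605655  0.17627237 -0.01286958]
```

```bash
python3 -m handwheel '[[[0.7,0,0],0,1],[[1.4,0,0],0,1],[[2.1,0,0],0,1],[[2.8,0,0],0,1],[[3.5,0,0],0,1]]'
python3 -c 'from h import *; R=go([.5045,-.139,.19],[.96,-.281]); print(get_obs()["ee_pos"]+R[:,0]*.0992,get_obs()["moment"])'
```

```text
time_s: 7.8
ee_pos: [0.5054, -0.139, 0.1752]
eef_rot: [-0.705, 1.565, -2.561]
force: [-0.3, -1.1, -2.8]
grip_width: 0.0193
t 7.8 ee [ 0.5054 -0.139   0.1752] F [-0.3 -1.1 -2.8] w 0.0193 q6 -0.05 | mm [-14.8  -0.9   0.3] spin 0.0002
[ 0.50489172 -0.13929674  0.07596423] [-0.20928487  0.22640902 -0.07191714]
```

```bash
python3 -m handwheel '[[[0.5,0,0],0,1],[[1,0,0],0,1],[[1.5,0,0],0,1],[[2,0,0],0,1],[[2.3,0,0],0,1]]'; python3 -m handwheel '[[[0.3,0,0],0,1],[[0.6,0,0],0,1],[[0.9,0,0],0,1],[[1.2,0,0],0,1],[[1.5,0,0],0,1]]'
python3 -c 'from h import *; R=go([.5045,-.139,.19],[.96,-.281]); print(get_obs()["ee_pos"]+R[:,0]*.0992,get_obs()["moment"])'
```

```text
time_s: 8.3
ee_pos: [0.5053, -0.139, 0.1728]
eef_rot: [-0.718, 1.565, -2.573]
force: [-0.7, -1.2, -3.4]
grip_width: 0.0197
time_s: 8.8
ee_pos: [0.5056, -0.1391, 0.172]
eef_rot: [-0.554, 1.566, -2.409]
force: [-3.7, 0.3, 6.9]
grip_width: 0.0192
t 8.8 ee [ 0.5056 -0.1391  0.172 ] F [-3.7  0.3  6.9] w 0.0192 q6 -0.05 | mm [-18.   -1.1   0.3] spin 0.0002
[ 0.50519119 -0.13939913  0.07283064] [0.03165064 0.88614532 0.02098307]
```

The shoulder is seated on the bush and pushing about 10 N. The side load of -3.7 N in x says the tool sits slightly too far in +x, so I'll ease up, shift and push on.

```bash
python3 -m handwheel '[[[-0.8,-0.2,0],0,1],[[-0.8,-0.7,0.2],0,1],[[-0.8,-0.7,0.2],0,1],[[-0.8,-0.7,0.2],0,1],[[-0.8,-0.7,0.2],0,1]]'; python3 -m handwheel '[[[0.4,0,0],0,1],[[0.8,0,0],0,1],[[1.2,0,0],0,1],[[1.6,0,0],0,1],[[2,0,0],0,1]]'
python3 -c 'from h import *; R=go([.5045,-.139,.19],[.96,-.281]); print(get_obs()["ee_pos"]+R[:,0]*.0992,get_obs()["moment"])'
```

```text
time_s: 9.3
ee_pos: [0.5048, -0.139, 0.1726]
eef_rot: [-0.617, 1.566, -2.473]
force: [0.0, 1.1, -4.2]
grip_width: 0.0192
time_s: 9.8
ee_pos: [0.5051, -0.1391, 0.1717]
eef_rot: [-0.354, 1.566, -2.21]
force: [-3.0, 1.4, 9.9]
grip_width: 0.0191
t 9.8 ee [ 0.5051 -0.1391  0.1717] F [-3.   1.4  9.9] w 0.0191 q6 -0.05 | mm [-18.3  -0.6   0.1] spin 0.0002
[ 0.50480703 -0.13945257  0.07250383] [0.22219649 0.89453865 0.01012843]
```

```bash
python3 -m handwheel '[[[0.9,0,0],0,1],[[1.1,0,0],0,1],[[1.3,0,0],0,1],[[1.5,0,0],0,1],[[1.6,0,0],0,1]]'
python3 -c 'from h import *; R=go([.5045,-.139,.19],[.96,-.281]); print(get_obs()["ee_pos"]+R[:,0]*.0992,get_obs()["moment"])'
```

```text
time_s: 10.3
ee_pos: [0.5052, -0.1391, 0.171]
eef_rot: [-0.209, 1.566, -2.065]
force: [-3.8, 1.6, 7.6]
grip_width: 0.0193
t 10.3 ee [ 0.5052 -0.1391  0.171 ] F [-3.8  1.6  7.6] w 0.0193 q6 -0.05 | mm [-19.   -0.7   0.1] spin 0.0002
[ 0.50494554 -0.13950602  0.07175669] [ 0.24558955  1.1952106  -0.02865003]
```

```bash
python3 -m handwheel '[[[1,-0.2,0],0,1],[[1.4,-0.3,0],0,1],[[1.8,-0.3,0],0,1],[[2.1,-0.3,0],0,1],[[2.4,-0.3,0],0,1]]'
python3 -m handwheel '[[[1,-0.1,0],0,1],[[1.4,-0.2,0],0,1],[[1.8,-0.2,0],0,1],[[2.1,-0.2,0],0,1],[[2.4,-0.2,0],0,1]]'
python3 -c 'from h import *; R=go([.5045,-.139,.19],[.96,-.281]); print(get_obs()["ee_pos"]+R[:,0]*.0992,get_obs()["moment"])'
```

```text
time_s: 10.8
ee_pos: [0.505, -0.1391, 0.1694]
eef_rot: [-0.028, 1.566, -1.883]
force: [-3.0, 0.8, 8.5]
grip_width: 0.0195
time_s: 11.3
ee_pos: [0.5049, -0.1391, 0.1679]
eef_rot: [0.152, 1.566, -1.703]
force: [-3.4, 1.1, 6.5]
grip_width: 0.0193
t 11.3 ee [ 0.5049 -0.1391  0.1679] F [-3.4  1.1  6.5] w 0.0193 q6 -0.05 | mm [-22.1  -0.4   0.2] spin 0.0003
[ 0.50485119 -0.13948686  0.06867358] [ 0.23649877  1.0735206  -0.03462694]
```

The bush is moving at about 11 N and the shoulder is already inside the bore, so I'll carry on steadily.

```bash
python3 -m handwheel '[[[1.1,-0.1,0],0,1],[[1.6,-0.2,0],0,1],[[2.1,-0.2,0],0,1],[[2.6,-0.2,0],0,1],[[3,-0.2,0],0,1]]'
python3 -m handwheel '[[[1.1,-0.1,0],0,1],[[1.6,-0.1,0],0,1],[[2.1,-0.1,0],0,1],[[2.6,-0.1,0],0,1],[[3,-0.1,0],0,1]]'
python3 -m handwheel '[[[1.1,-0.1,0],0,1],[[1.6,-0.1,0],0,1],[[2.1,-0.1,0],0,1],[[2.6,-0.1,0],0,1],[[3,-0.1,0],0,1]]'
python3 -c 'from h import *; R=go([.5045,-.139,.19],[.96,-.281]); print(get_obs()["ee_pos"]+R[:,0]*.0992,get_obs()["moment"])'
```

```text
time_s: 11.8
ee_pos: [0.5048, -0.139, 0.1657]
eef_rot: [0.306, 1.566, -1.549]
force: [-3.4, 0.7, 7.6]
grip_width: 0.0193
time_s: 12.3
ee_pos: [0.5048, -0.139, 0.1634]
eef_rot: [0.394, 1.566, -1.462]
force: [-3.3, 1.5, 7.5]
grip_width: 0.0195
time_s: 12.8
ee_pos: [0.5047, -0.139, 0.1612]
eef_rot: [0.478, 1.566, -1.377]
force: [-4.1, 2.0, 7.5]
grip_width: 0.0196
t 12.8 ee [ 0.5047 -0.139   0.1612] F [-4.1  2.   7.5] w 0.0196 q6 -0.05 | mm [-28.8  -0.1   0.2] spin 0.0003
[ 0.50481046 -0.13949879  0.06203258] [2.78323845e-01 1.05569747e+00 1.48890375e-04]
```

```bash
python3 -m handwheel '[[[1.1,0,0],0,1],[[1.7,0,0],0,1],[[2.3,0,0],0,1],[[2.9,0,0],0,1],[[3.4,0,0],0,1]]'
python3 -m handwheel '[[[1.1,0,0],0,1],[[1.7,0,0],0,1],[[2.3,0,0],0,1],[[2.9,0,0],0,1],[[3.4,0,0],0,1]]'
python3 -m handwheel '[[[1.1,0,0],0,1],[[1.7,0,0],0,1],[[2.3,0,0],0,1],[[2.9,0,0],0,1],[[3.4,0,0],0,1]]'
python3 -m handwheel '[[[1.1,0,0],0,1],[[1.7,0,0],0,1],[[2.3,0,0],0,1],[[2.9,0,0],0,1],[[3.4,0,0],0,1]]'
python3 -c 'from h import *; R=go([.5045,-.139,.19],[.96,-.281]); print(get_obs()["ee_pos"]+R[:,0]*.0992,get_obs()["moment"])'
```

```text
time_s: 13.3
ee_pos: [0.5047, -0.139, 0.1585]
eef_rot: [0.516, 1.566, -1.339]
force: [-3.6, 2.1, 7.3]
grip_width: 0.0188
time_s: 13.8
ee_pos: [0.5047, -0.139, 0.1558]
eef_rot: [0.547, 1.565, -1.308]
force: [-4.0, 1.4, 6.1]
grip_width: 0.0192
time_s: 14.3
ee_pos: [0.5046, -0.139, 0.1531]
eef_rot: [0.577, 1.565, -1.278]
force: [-4.1, 1.1, 7.4]
grip_width: 0.0193
time_s: 14.8
ee_pos: [0.5046, -0.139, 0.1504]
eef_rot: [0.605, 1.565, -1.25]
force: [-5.0, 1.8, 6.6]
grip_width: 0.0192
t 14.8 ee [ 0.5046 -0.139   0.1504] F [-5.   1.8  6.6] w 0.0192 q6 -0.05 | mm [-39.6   0.    0.2] spin 0.0004
[ 0.50479591 -0.13950446  0.05116213] [0.30970953 1.2537227  0.01981727]
```

```bash
python3 -m handwheel '[[[1.1,-0.2,0],0,1],[[1.7,-0.2,0],0,1],[[2.3,-0.2,0],0,1],[[2.9,-0.2,0],0,1],[[3.4,-0.2,0],0,1]]'
python3 -m handwheel '[[[1.1,0,0],0,1],[[1.7,0,0],0,1],[[2.3,0,0],0,1],[[2.9,0,0],0,1],[[3.4,0,0],0,1]]'
python3 -m handwheel '[[[1.1,0,0],0,1],[[1.7,0,0],0,1],[[2.3,0,0],0,1],[[2.9,0,0],0,1],[[3.4,0,0],0,1]]'
python3 -c 'from h import *; R=go([.5045,-.139,.19],[.96,-.281]); print(get_obs()["ee_pos"]+R[:,0]*.0992,get_obs()["moment"])'
```

```text
time_s: 15.3
ee_pos: [0.5045, -0.1389, 0.1477]
eef_rot: [0.681, 1.565, -1.174]
force: [-4.2, 0.2, 6.6]
grip_width: 0.0194
time_s: 15.8
ee_pos: [0.5045, -0.139, 0.1449]
eef_rot: [0.698, 1.565, -1.157]
force: [-4.6, 1.3, 7.4]
grip_width: 0.0192
time_s: 16.3
ee_pos: [0.5045, -0.139, 0.1422]
eef_rot: [0.725, 1.565, -1.13]
force: [-4.2, 0.8, 6.0]
grip_width: 0.0195
t 16.3 ee [ 0.5045 -0.139   0.1422] F [-4.2  0.8  6. ] w 0.0195 q6 -0.05 | mm [-47.8   0.2   0.2] spin 0.0005
[ 0.50477912 -0.1395447   0.04300446] [ 0.20341189  1.12278499 -0.01247648]
```

```bash
python3 -m handwheel '[[[1.1,0,0],0,1],[[1.7,0,0],0,1],[[2.3,0,0],0,1],[[2.9,0,0],0,1],[[3.4,0,0],0,1]]'
python3 -m handwheel '[[[1.1,0,0],0,1],[[1.7,0,0],0,1],[[2.3,0,0],0,1],[[2.9,0,0],0,1],[[3.4,0,0],0,1]]'
python3 -c 'from h import *; R=go([.5045,-.139,.19],[.96,-.281]); print(get_obs()["ee_pos"]+R[:,0]*.0992,get_obs()["moment"])'
```

```text
time_s: 16.8
ee_pos: [0.5045, -0.139, 0.1386]
eef_rot: [0.683, 1.565, -1.172]
force: [-1.2, -0.6, -2.7]
grip_width: 0.0193
time_s: 17.3
ee_pos: [0.5045, -0.1391, 0.1351]
eef_rot: [0.684, 1.565, -1.171]
force: [-1.4, -0.6, -2.5]
grip_width: 0.0192
t 17.3 ee [ 0.5045 -0.1391  0.1351] F [-1.4 -0.6 -2.5] w 0.0192 q6 -0.05 | mm [-54.9   0.2   0.2] spin 0.0005
[ 0.50472066 -0.13963374  0.03592204] [-0.25245248  0.23716312 -0.0014867 ]
```

The force dropped to just the drift's weight, so the bush is out. I'll check the view under the plate before withdrawing.

Run:
```python
from h import *
for n in("top","side"):
    p,d=camera(n); cv2.imwrite(f"pics/{n}3.png",p); W=cloud(n,d)
    m=proj(n,[.5045,-.139,.04]).astype(int); c=p[m[1]-55:m[1]+55,m[0]-55:m[0]+55]; cv2.imwrite(f"pics/{n}c.png",cv2.convertScaleAbs(cv2.resize(c,(400,400),interpolation=2),alpha=1.5)); print("crop origin",m-55)
cv2.imwrite("pics/drop.png",np.hstack([cv2.imread(f"pics/{n}c.png") for n in("top","side")]))
```

```text
crop origin [364 240]
crop origin [367 190]
```

View pics/drop.png

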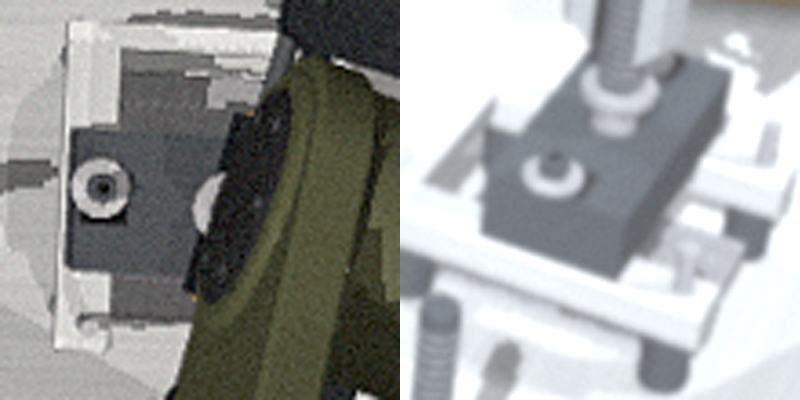

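The bush is hidden under the plate. The drift sits well down the bore, its collar just above the plate at crop (620,95). I'll go 5 mm deeper to be sure, then withdraw slowly.

```bash
python3 -m handwheel '[[[1,0,0],0,1],[[2,0,0],0,1],[[3,0,0],0,1],[[4,0,0],0,1],[[5,0,0],0,1]]'
python3 -m handwheel '[[[-3,0,0],0,1],[[-6,0,0],0,1],[[-9,0,0],0,1],[[-12,0,0],0,1],[[-15,0,0],0,1]]'
python3 -m handwheel '[[[-5,0,0],0,1],[[-10,0,0],0,1],[[-15,0,0],0,1],[[-20,0,0],0,1],[[-25,0,0],0,1]]'
python3 -c 'from h import *; R=go([.5045,-.139,.28],[.96,-.281]); print(get_obs()["ee_pos"]+R[:,0]*.0992,get_obs()["moment"])'
```

```text
time_s: 17.9
ee_pos: [0.5045, -0.1391, 0.13]
eef_rot: [0.686, 1.565, -1.169]
force: [-1.2, 0.1, -3.7]
grip_width: 0.0192
time_s: 18.4
ee_pos: [0.5044, -0.139, 0.1453]
eef_rot: [0.685, 1.565, -1.17]
force: [0.5, -1.1, -4.3]
grip_width: 0.0194
time_s: 18.9
ee_pos: [0.5044, -0.1388, 0.1708]
eef_rot: [0.716, 1.565, -1.139]
force: [-0.0, 0.6, -3.2]
grip_width: 0.0195
t 18.9 ee [ 0.5044 -0.1388  0.1708] F [-0.   0.6 -3.2] w 0.0195 q6 -0.05 | mm [-109.2    0.6    0.7] spin 0.0004
[ 0.50467308 -0.13938383  0.07161872] [-0.02909571  0.03460898 -0.0062156 ]
```

```bash
python3 -m handwheel '[[[-15,0,0],0,1],[[-40,0,0],0,1],[[-65,0,0],0,1],[[-90,0,0],0,1],[[-110,0,0],0,1]]'
python3 -m handwheel '[[[0,-7,-25],0,1],[[0,-18,-62],0,1],[[0,-29,-100],0,1],[[0,-40,-138],0,1],[[0,-50,-172],0,1]]'
python3 -c 'from h import *; R=go([.5037,.1585,.282],[.96,-.281])'
```

```text
time_s: 19.4
ee_pos: [0.5042, -0.1381, 0.2826]
eef_rot: [0.846, 1.564, -1.009]
force: [0.8, 0.4, -5.0]
grip_width: 0.0192
time_s: 19.9
ee_pos: [0.5041, 0.0427, 0.2819]
eef_rot: [0.88, 1.564, -0.975]
force: [0.3, 0.6, -3.9]
grip_width: 0.0193
t 19.9 ee [0.5041 0.0427 0.2819] F [ 0.3  0.6 -3.9] w 0.0193 q6 0.3 | mm [  -0.8  -32.8 -111. ] spin 0.0007
```

```bash
python3 -m handwheel '[[[0,-9,-32],0,1],[[0,-20,-68],0,1],[[0,-29,-100],0,1],[[0,-32.8,-111],0,1],[[0,-32.8,-111],0,1]]'
python3 - <<'E'
from h import *
R=go([.5037,.1585,.2],[.96,-.281]); print("xaxis",R[:,0].round(4),"tip",(get_obs()["ee_pos"]+R[:,0]*.0992).round(4))
p,d=camera("top"); q,_=camera("side")
a=p[240:345,372:477]; m=proj("side",[.504,.158,.13]).astype(int); b=q[m[1]-70:m[1]+70,m[0]-70:m[0]+70]
cv2.imwrite("pics/back.png",np.hstack([cv2.convertScaleAbs(cv2.resize(i,(400,400),interpolation=2),alpha=1.5) for i in(a,b)])); print(m-70)
E
```

```text
time_s: 20.4
ee_pos: [0.5034, 0.1595, 0.2812]
eef_rot: [0.85, 1.564, -1.003]
force: [0.2, -0.8, -3.4]
grip_width: 0.0196
t 20.4 ee [0.5034 0.1595 0.2812] F [ 0.2 -0.8 -3.4] w 0.0196 q6 0.52 | mm [81.2  0.1  0.5] spin 0.0027
xaxis [ 0.0037 -0.0058 -1.    ] tip [0.5038 0.1589 0.182 ]
[274 246]
```

View pics/back.png

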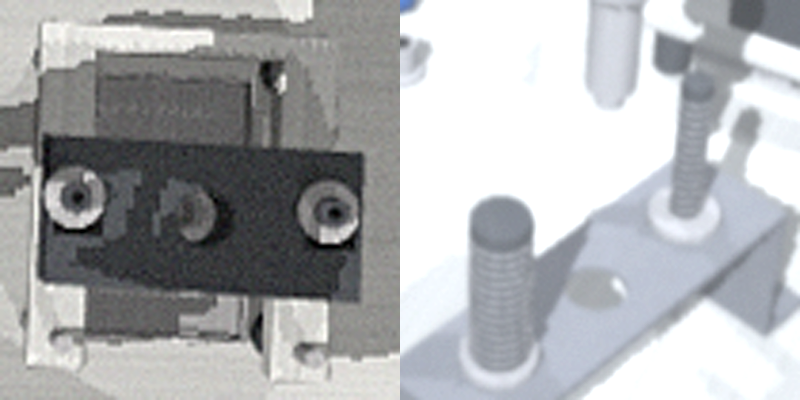

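The top view shows the bore open, with a lit patch at crop (190,213) well below the plate top. The side crop shows the drift lined up over its empty hole at crop (595,290). I'll lower it.

```bash
python3 -m handwheel '[[[20,0,0.3],0,1],[[45,0,0.3],0,1],[[65,0,0.3],0,1],[[80,0,0.3],0,1],[[88,0,0.3],0,1]]'
python3 -m handwheel '[[[10,0,0],0,1],[[22,0,0],0,1],[[35,0,0],0,1],[[48,0,0],0,1],[[60,0,0],0,1]]'
python3 -c 'from h import *; R=go([.5037,.1585,.1192],[.96,-.281]); print("xaxis",R[:,0].round(4),"tip",(get_obs()["ee_pos"]+R[:,0]*.0992).round(4),get_obs()["moment"])'
```

```text
time_s: 21.0
ee_pos: [0.5038, 0.1555, 0.1922]
eef_rot: [0.64, 1.564, -1.217]
force: [0.3, 0.3, -3.7]
grip_width: 0.0192
time_s: 21.5
ee_pos: [0.5039, 0.1552, 0.1311]
eef_rot: [0.631, 1.564, -1.225]
force: [0.3, 2.1, -2.2]
grip_width: 0.019
t 21.5 ee [0.5039 0.1552 0.1311] F [ 0.3  2.1 -2.2] w 0.019 q6 0.52 | mm [11.8 -1.1 -3.1] spin -0.0009
xaxis [ 0.0023 -0.0065 -1.    ] tip [0.5041 0.1546 0.0319] [ 0.32178293 -0.03587748  0.06828242]
```

The tool drifted 3 mm in -y and the shank is lightly rubbing the hole edge. I'll correct sideways first, then lower.

```bash
python3 -m handwheel '[[[0,-0.5,-1.5],0,1],[[0,-1,-3.3],0,1],[[0,-1,-3.3],0,1],[[3,-1,-3.3],0,1],[[6,-1,-3.3],0,1]]'
python3 -c 'from h import *; R=go([.5037,.1585,.1192],[.96,-.281]); print("xaxis",R[:,0].round(4),"tip",(get_obs()["ee_pos"]+R[:,0]*.0992).round(4),get_obs()["moment"])'
```

```text
time_s: 22.0
ee_pos: [0.504, 0.1586, 0.1252]
eef_rot: [0.723, 1.564, -1.133]
force: [-0.1, -1.1, -3.8]
grip_width: 0.0192
t 22.0 ee [0.504  0.1586 0.1252] F [-0.1 -1.1 -3.8] w 0.0192 q6 0.53 | mm [ 6.  -0.3  0.2] spin -0.0008
xaxis [ 0.003  -0.0064 -1.    ] tip [0.5043 0.158  0.026 ] [-0.03560681  0.04349975  0.0036984 ]
```

```bash
python3 -m handwheel '[[[1.5,0,0],0,1],[[3,0,0],0,1],[[4.2,0,0],0,1],[[5.2,-0.2,0],0,1],[[6,-0.2,0],0,1]]'
python3 -c 'from h import *; R=go([.5037,.1585,.1192],[.96,-.281]); print("xaxis",R[:,0].round(4),"tip",(get_obs()["ee_pos"]+R[:,0]*.0992).round(4),get_obs()["moment"])'
```

```text
time_s: 22.5
ee_pos: [0.5039, 0.1587, 0.1192]
eef_rot: [0.746, 1.564, -1.111]
force: [-2.7, -0.6, 6.0]
grip_width: 0.019
t 22.5 ee [0.5039 0.1587 0.1192] F [-2.7 -0.6  6. ] w 0.019 q6 0.53 | mm [-0.  -0.1  0.2] spin -0.0008
xaxis [ 0.0032 -0.0064 -1.    ] tip [0.5042 0.158  0.02  ] [-0.08066221  0.61779252  0.01630713]
```

Collar seated (+9 N), at the original height. I'll ease off slightly, release, and retreat straight up.

```bash
python3 -m handwheel '[[[-0.3,0,0],0,1],[[-0.3,0,0],0,0.8],[[-0.3,0,0],0,0.5],[[-0.3,0,0],0,0],[[-0.3,0,0],0,-0.5]]' 10
python3 -m handwheel '[[[0,0,0],0,-1],[[0,0,0],0,-1],[[0,0,0],0,-1],[[0,0,0],0,-1],[[0,0,0],0,-1]]'
python3 -m handwheel '[[[-10,0,0],0,-1],[[-35,0,0],0,-1],[[-65,0,0],0,-1],[[-95,0,0],0,-1],[[-125,0,0],0,-1]]'
python3 -m handwheel '[[[-20,0,0],0,-1],[[-20,-25,0],0,-1],[[-20,-60,0],0,-1],[[-20,-95,0],0,-1],[[-20,-130,0],0,-1]]'
python3 - <<'E'
from h import *
p,d=camera("top"); q,e=camera("side"); W=cloud("top",d); S=cloud("side",e)
for n,X,(u,v) in(("top",W,(234,294)),("side",S,(345,300))):
    w=X[v-25:v+25,u-18:u+18].reshape(-1,3); t=w[(w[:,2]>.154)&(w[:,2]<.17)]; print(n,len(t),np.nanmean(t,0).round(4))
c=W[286:308,414:438].reshape(-1,3); c=c[c[:,2]<.075]; print("below bore",len(c)); print(c[::max(1,len(c)//20)].round(3))
a=p[235:345,372:482]; m=proj("side",[.504,.158,.12]).astype(int); b=q[m[1]-80:m[1]+80,m[0]-80:m[0]+80]
cv2.imwrite("pics/end.png",np.hstack([cv2.convertScaleAbs(cv2.resize(i,(400,400),interpolation=2),alpha=s) for i,s in((a,2.2),(b,1.2))]))
E
```

```text
time_s: 23.0
ee_pos: [0.504, 0.1587, 0.1197]
eef_rot: [0.809, 1.564, -1.047]
force: [-0.7, 0.2, 1.1]
grip_width: 0.0364
time_s: 23.5
ee_pos: [0.504, 0.1587, 0.1197]
eef_rot: [0.808, 1.564, -1.049]
force: [0.2, -0.8, -0.3]
grip_width: 0.0762
time_s: 24.0
ee_pos: [0.5034, 0.1595, 0.2468]
eef_rot: [0.899, 1.563, -0.958]
force: [-0.3, -0.7, -0.2]
grip_width: 0.0939
time_s: 24.5
ee_pos: [0.3772, 0.1963, 0.2667]
eef_rot: [0.983, 1.563, -0.874]
force: [0.1, 0.4, 1.6]
grip_width: 0.094
top 159 [0.5035 0.1578 0.1607]
side 221 [0.5038 0.159  0.1595]
below bore 153
[[ 0.512 -0.154  0.004]
 [ 0.512 -0.147  0.054]
 [ 0.509 -0.148  0.031]
 [ 0.507 -0.144  0.025]
 [ 0.509 -0.15   0.056]
 [ 0.506 -0.147  0.031]
 [ 0.508 -0.15   0.07 ]
 [ 0.503 -0.156  0.003]
 [ 0.501 -0.145  0.005]
 [ 0.501 -0.157  0.003]
 [ 0.5   -0.145  0.006]
 [ 0.5   -0.158  0.002]
 [ 0.498 -0.143  0.014]
 [ 0.498 -0.158  0.001]
 [ 0.497 -0.142  0.027]
 [ 0.496 -0.16   0.001]
 [ 0.496 -0.144  0.027]
 [ 0.498 -0.149  0.058]
 [ 0.493 -0.154  0.004]
 [ 0.491 -0.147  0.001]
 [ 0.495 -0.147  0.062]
 [ 0.493 -0.144  0.061]]
```

View pics/end.png

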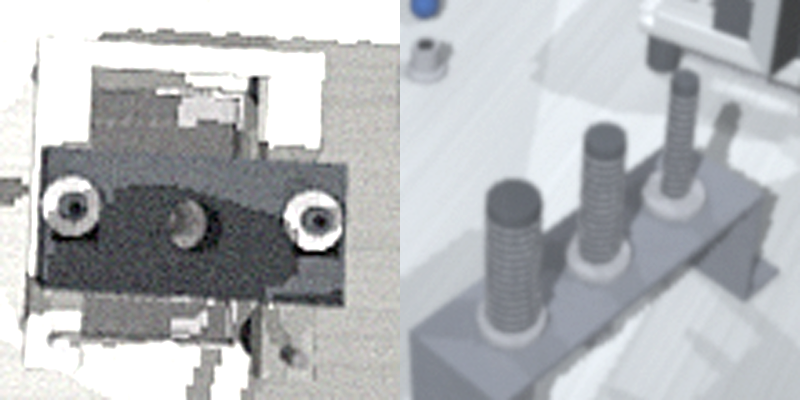

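The bore is open, and the bush's rim shows through it at about 27–31 mm height. That matches a 28 mm bush standing on the 2 mm tray floor. All three drifts hang upright; ours has the same top height and lies within about 1 mm of its start, and the arm is clear.

```bash
python3 -c 'from station import *; o=get_obs(); print(o["time_s"],o["force"],abs(o["joint_vel"]).max()); print(hand_in())'
```

```text
24.6 [0.08296332 0.34149815 0.68102806] 0.06789657192074201
the job is handed in; nothing more can be done
None
```

I pushed the worn bush out with the middle drift, hung the drift back in its own hole, and handed the job in at 24.6 s. No verdict is reported.

- **Push:** The pilot nose went into the bush on the first try. The bush then moved at about 10–14 N and came free with the drift's shoulder at the plate's underside. The wrist force read at each stop stayed far below 40 N.
- **Bush:** Depth readings through the open bore put the bush rim at about 27–31 mm. That fits the bush standing upright on the tray floor, but I only saw it through the bore, with some noise in the readings. I did not measure the tray's own position.
- **Drift:** It hangs upright on its collar. The top of the drift is at the same height as at the start and within about 1 mm sideways, as seen by both cameras.
- **Other items:** In the last picture the other two drifts and the spare bush look undisturbed, though I did not re-measure them. The gripper is open and clear.
- **Slips on the way:** There was a side load of about 3–5 N during the push. On the way back the tool drifted 3 mm sideways and the shank rubbed the hole edge at about 2 N; I corrected this before seating it.

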